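Clamp a bisque bowl under the hold-down press

TASK

Clamp the upturned bowl on the blue banding wheel under the hold-down press. Swing the clear dust cover off the knobs so that it stays open on its own; turn the wide outer (coarse) knob until the rubber foot just rests on the bowl with its spring pushed in by no more than a quarter, leaving the inner knob alone; then turn the small inner (fine) knob, which jacks up the wheel, until the spring plunger is pushed half-way in (8 of its 16 mm), never nearly all the way. Do not shift the bowl or disturb the other things, and let go at the end.

Things in the scene. Friction and masses are not known exactly. Their poses are not given: they have to be found in the camera images.
- press: grey press, fixed. Origin on the table below the knobs' axis; x towards the cover's hinge (away from its handle), y left, z up. Gear housing x -60..90, y +-62 mm, top at z 80 carries the knobs; steel column 28 mm across at x 45, y -145, up to z 262; moving arm at z 180..245 reaches from it to a steel sleeve at x 0, y -270. Base plate x -65..85, y -385..75, 12 mm thick
- wheel: blue round banding wheel, 190 mm across, 16 mm thick, on the press at x 0, y -270 mm; does not spin; the inner knob jacks it straight up. Origin at the centre of the disc's underside (37 to 40 mm above the table at the start), z up
- bowl: loose terracotta bisque bowl lying upside down on the wheel, 140 mm across below, 68 mm high, its flat foot (62 mm across) on top; 0.4 kg; origin at the centre of its underside on the wheel, z up
- cover (a joint): hinge angle of the clear plastic dust cover over the knobs, rad: 0 shut, 2.2 fully open (lying back on its stop). 126 mm long, 96 wide, 62 high, 0.25 kg. Its balance point is at about 1.1 rad: let go below that it falls shut, beyond about 1.2 it falls open and stays
- cover_hinge (a point): middle of the cover's hinge line, which runs along the press's y, 80 mm behind the knobs' axis, 81 mm above the table. The cover opens by its handle rising and going over towards the press's +x
- cover_handle (a point): middle of the cover's handle: a horizontal steel bar 12 mm thick, 70 mm long along the press's y, standing 45 mm clear of the cover's front wall; when shut 171 mm in front of (press -x) and 35 mm above the hinge. The bar may turn between the fingers while the cover swings, so that the gripper can keep pointing down until 1.5 rad
- coarse (a joint): angle of the wide outer knob, rad, grows clockwise seen from above and lowers the foot by 12 mm per rad; range 0 to 5.5 (stops); stiff, about 0.2 N m, and stays where it is left. It starts about 1.6 to 2.9 rad short of touching the bowl, so it takes more than one grasp
- coarse_grip (a point): centre of the outer knob, on the vertical axis of both knobs: a black cylinder 56 mm across and 22 mm high (this point is at mid height, 11 mm above and below to its faces); its underside is 1 mm above the housing. The inner knob stands on top, to 40 mm above this point
- fine (a joint): angle of the small inner knob, rad, grows clockwise seen from above and jacks up the wheel with the bowl by 3.5 mm per rad; range 0 to 5 (stops), starts at 0.1 to 0.85; about 0.12 N m, stays where it is left; turns independently of the outer knob
- fine_grip (a point): centre of the inner knob, on the knobs' axis: an aluminium cylinder 30 mm across, 28 mm high; this point is 16 mm above its underside (which is 0.5 mm above the outer knob's top) and 12 mm below its top
- fine_mark (a point): point on the inner knob's top rim, 15 mm from the axis, that turns with it
- plunger (a joint): how far the spring plunger with the rubber foot is pushed up into its sleeve, m: 0 free (16 mm of thinner stem shows between sleeve and foot), 0.008 half-way in (8 mm shows), 0.016 fully in. The spring pushes with about 3 N at first and 8 N half-way
- sleeve_end (a point): centre of the lower end of the steel sleeve (30 mm across) from which the plunger's stem comes out
- foot (a point): centre of the underside of the rubber foot (disc 40 mm across, 10 mm thick), above the bowl's foot
- sprayer: spray bottle, blue with white trigger head, 64 mm across, 171 mm high, behind the column; bystander, leave alone; origin at the centre of its underside
- slip_jar: square glass jar of slip, 60 mm wide, 78 mm high, in front of the press and wheel; bystander, leave alone; origin at the centre of its underside
- spatula: spatula, 170 mm long, lying to the left of the press; bystander, leave alone; origin at the centre of its underside
- brush_pot: grey pot 74 mm across, 100 mm high, with brushes standing to 240 mm; bystander, leave alone; origin at the centre of its underside
- glaze_bowl: open blue ceramic bowl, 130 mm across, 60 mm high; bystander, leave alone; origin at the centre of its underside
- glaze_jar: white jar, 72 mm across, 90 mm high; bystander, leave alone; origin at the centre of its underside
- sponge: yellow sponge block, 100 x 65 x 35 mm; bystander, leave alone; origin at the centre of its underside
Not all that is in view belongs to the job. What is shaped like the bowl but green is not meant.

How it is judged:
By the outcome, as a careful person would: the job done as asked, in the order asked, and still so for the second after the job is handed in, with the robot touching nothing.
It also fails if it takes over 72 s, if anything falls off the work surface, if the arm or the gripper's body presses on something with over 40 N, if the wrist force passes 120 N, or if a joint passes its speed limit or range.

ROBOT

A 6-joint arm with a two-finger parallel gripper is mounted at the origin on the work surface. World frame = base frame: x ahead of the robot, y to its left, z up, the work surface at z = 0. Lengths are in mm, angles in rad, forces in N, time in s.
With the tool pointing down it reaches from about 350 to 875 mm from the base axis. Payload 4.2 kg.
Tool frame: the origin (TCP) lies midway between the tips of the shut fingers; the grasp point (between the pads) lies 19 mm behind it; x points along the fingers, y is the direction in which the jaws open and shut, and the axes are right-handed (so a half turn about x gives the same grasp; the last joint's range is limited). The gripper opens to 85 mm and grips with 20 to 120 N. Pads are 22 mm wide; open, the fingers measure 114 mm over their backs; the gripper's body (76 mm by 85 mm) begins 54 mm behind the grasp point. The pads swing forward as they close: fully open they stand 13 mm farther back than shut.
Start: joints at [1.557, 0.385, 0.008, 0, -1.194, -0.259], TCP at [168.361, 601.875, 193.212] pointing down, gripper open.
Joint ranges: [-3.14, 3.14], [-1.21, 2.06], [-1.07, 1.41], [-3.16, 2.05], [-2.99, -0.16], [-3.1, 3.1]. Speed limits (rad/s): [2.79, 2.79, 3.14, 3.14, 3.14, 3.14].

INTERFACE

Orientations are given as a unit quaternion [x, y, z, w].
In Python, from bench import readout, imaging, arm gives the robot as it stands.
- The arm moves only by the tool arm_command, never from a script. Its argument "increments" is a list of rows, each a list of 3 entries, a list of its own where there are three numbers: the turn, a rotation vector about the world's x, y, z in degrees, then the shift along the world's x, y, z in mm, then the closure, from 0 (fully open) to 1 (shut). In form: [[[ax, ay, az], [tx, ty, tz], fingers], ...]. A call has exactly 5 rows; each row is the pose to reach, as a shift and turn from the pose measured when the call began; what a row does not reach only later rows make up. A row lasts 1/10 s, in which the tool goes at most 50 mm and 8.59 degrees, less where a joint would pass 70% of its speed; a pose out of reach is approached as far as the arm can. A call with a gripper value outside its range is refused whole. The fingers move at their own pace and stop on an object; the grip force is fixed at half the most. Time passes only in rows, so rows that repeat a pose let the fingers close, or fill a call up. It gives the time, the measured TCP pose, the force and the opening at its end, in the units of the state.
- readout.read_state(): the state, without advancing time (a new reading comes with each control period).
- imaging.get_image(name): name is "scene" or "top"; returns (picture, depth): 480x640x3 uint8, blue, green, red; 480x640 float32, mm along the optical axis (not along the pixel's ray), 0 where there is no reading.
- imaging.camera_info(name): a dict with "vfov" (degrees; the focal length in pixels is half the picture's height over the tangent of half this angle, whatever the lens; pixels are square), "cx", "cy" (the principal point, pixels), "eye" and "rotation" of the camera in the world. Camera axes: x right, y down, z forward; pixel columns grow to the right and rows downward; lengths in mm; the calibration is good to about 2 mm. A picture is of the moment at which its call begins. camera_info takes no time and is no camera call.
- arm.job_done(): hands the job in, once; it reports no verdict.
The state is a dict: "clock": time; "joints": joint angles; "joint_vel": joint speeds; "joint_efforts": joint torques, N m; "position": TCP position; "ee_rot": TCP orientation; "contact_force": force on the tool from outside, world axes, zero at the start; "wrist_torque": the same for the moment, N m; "gripper_width": finger opening in mm.
Only numpy, scipy, OpenCV 4.12 (cv2) and the standard library are available. Lean on these libraries where they do the work, as an engineer would, in place of code of your own. Each camera call takes 0.05 s, during which the arm holds its last target. There are 200 camera calls.

## Working session

There is one attempt and no reset: what is moved stays moved. The work goes in short steps, Python scripts to look and compute and a tool call to move; the robot and the scene stay as the last step left them, time stands still between calls to the robot, and variables do not carry over. Pictures are saved under pics/ and viewed, about 8 in all and at most 12, crops included, and the job is handed in when it is done.

Besides the shell and the picture viewer there is one more tool, called after "Call:" as name([rows], argument=value, ...), one row to a line, values as JSON. arm_command: Moves the arm, as the interface text tells. Its arguments: {"type":"object","properties":{"increments":{"type":"array","items":{"type":"array"}}},"required":["increments"]}

```bash
ls; mkdir -p pics; cat > h.py <<'E'
import numpy as np, cv2
from bench import readout, imaging, arm
def cam(n):
    i=imaging.camera_info(n); f=240/np.tan(np.radians(i["vfov"])/2)
    return i,f,np.array(i["eye"],float),np.array(i["rotation"],float)
def world(n,u,v,d):
    i,f,e,R=cam(n); u,v,d=map(np.asarray,(u,v,d))
    return np.stack([(u-i["cx"])/f*d,(v-i["cy"])/f*d,d],-1)@R.T+e
def plane(n,u,v,z):
    i,f,e,R=cam(n); r=R@np.array([(u-i["cx"])/f,(v-i["cy"])/f,1.]); return e+r*(z-e[2])/r[2]
def proj(n,p):
    i,f,e,R=cam(n); c=(np.asarray(p,float)-e)@R; return np.stack([c[...,0]/c[...,2]*f+i["cx"],c[...,1]/c[...,2]*f+i["cy"]],-1)
def grab(n,tag):
    im,d=imaging.get_image(n); cv2.imwrite(f"pics/{tag}.png",im); np.save(f"pics/{tag}.npy",d); return im,d
E
python3 - <<'E'
from h import *
for n in("scene","top"):
    grab(n,n+"0"); print(imaging.camera_info(n))
print(readout.read_state())
E
```

```text
pics
{'vfov': 52.84866385615983, 'cx': 320.6779853002447, 'cy': 241.74097228053353, 'eye': array([1304.19302131,  308.15162751, 1142.72138847]), 'rotation': array([ 0.53270078,  0.77065118, -0.29061297, -0.19460406])}
{'vfov': 42.650315462219126, 'cx': 334.12404142099416, 'cy': 236.0513618377139, 'eye': array([ 3.23811639e+02, -7.67175379e-01,  1.74125969e+03]), 'rotation': array([-0.69762257,  0.71428078, -0.04345262,  0.03517952])}
{'clock': 0.1, 'joints': array([ 1.55658760e+00,  3.85467243e-01,  6.71941026e-03, -4.59851250e-04,
       -1.19403195e+00, -2.58583123e-01]), 'joint_vel': array([-0.0007271 , -0.00202811,  0.00261056,  0.00106045, -0.00015477,
        0.00071466]), 'joint_efforts': array([-1.87560759e-04, -3.93318129e+01,  1.88928080e+01,  4.19797406e+00,
       -2.60230241e-03,  5.98957641e-06]), 'position': array([168.21653624, 601.28173052, 192.21802124]), 'ee_rot': array([-0.70046648,  0.09692152,  0.70059552,  0.09549263]), 'contact_force': array([ 0.47266175, -0.81833445, -0.56680356]), 'wrist_torque': array([-0.02147094, -0.02511215, -0.02848314]), 'gripper_width': 85.76241505670424}
```

View pics/scene0.png

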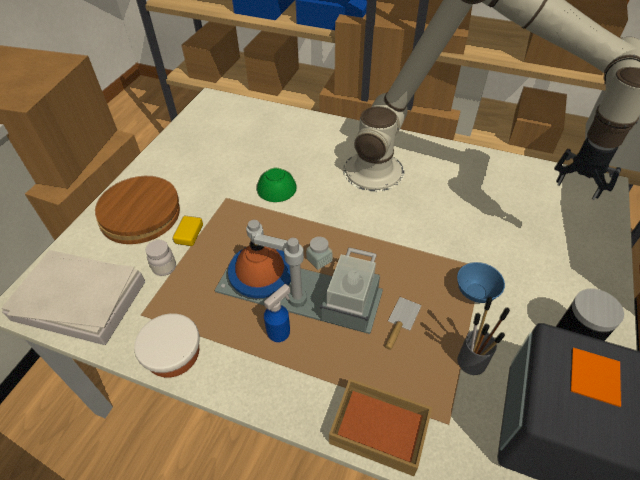

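View pics/top0.png

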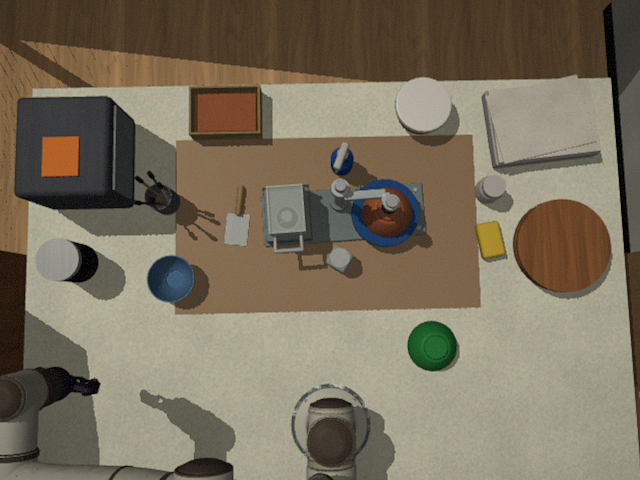

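Scene view: the press's housing with its clear cover is at (352,285), with the handle towards the robot at (360,255). The terracotta bowl on the blue wheel is at (260,268). Top view: cover (287,210), handle (288,247), wheel (387,212).

Possible mix-ups for the bowl: green bowl (432,345), open blue glaze bowl (171,279) and the red tray. The terracotta one on the blue wheel (387,212) is the right one. I'll check it in a close crop.

```bash
python3 - <<'E'
s=open('h.py').read()
s=s.replace('import numpy as np, cv2','import numpy as np, cv2\nfrom scipy.spatial.transform import Rotation as Ro').replace('np.array(i["rotation"],float)','Ro.from_quat(i["rotation"]).as_matrix()')
open('h.py','w').write(s)
E
python3 - <<'E'
from h import *
t=cv2.imread('pics/top0.png'); d=np.load('pics/top0.npy')
hsv=cv2.cvtColor(t,cv2.COLOR_BGR2HSV)
v,u=np.mgrid[0:480,0:640]; W=world("top",u,v,d); np.save('pics/W.npy',W)
roi=(u>250)&(u<440)&(v>140)&(v<280)
blue=(hsv[...,0]>100)&(hsv[...,0]<125)&(hsv[...,1]>130)&roi&(u>348)
c=max(cv2.findContours(blue.astype('uint8'),cv2.RETR_EXTERNAL,cv2.CHAIN_APPROX_NONE)[0],key=cv2.contourArea)
e=cv2.fitEllipse(cv2.convexHull(c)); print('wheel',e, plane("top",*e[0],54))
ora=(hsv[...,0]<15)&(hsv[...,1]>110)&(hsv[...,2]>60)&roi&(u>350)
c=max(cv2.findContours(ora.astype('uint8'),cv2.RETR_EXTERNAL,cv2.CHAIN_APPROX_NONE)[0],key=cv2.contourArea)
e=cv2.fitEllipse(cv2.convexHull(c)); print('bowl',e, plane("top",*e[0],56))
for p in [(287,217),(288,243),(288,250),(280,240),(340,187),(390,201),(400,225),(330,230),(300,300),(270,190),(365,195)]: print(p,W[p[1],p[0]].round(0))
c=t[140:290,240:440]; cv2.imwrite('pics/c1.png',cv2.resize(c,None,fx=4,fy=4,interpolation=cv2.INTER_CUBIC))
E
```

```text
wheel ((384.720458984375, 212.5417938232422), (66.40270233154297, 67.28299713134766), 94.55802154541016) [ 574.49670711 -164.84029485   54.        ]
bowl ((386.1318054199219, 211.70065307617188), (47.83428192138672, 48.209232330322266), 78.42465209960938) [ 576.46714424 -168.64100114   56.        ]
(287, 217) [556. 101. 138.]
(288, 243) [500. 107.  12.]
(288, 250) [470. 100. 127.]
(280, 240) [502. 125.  80.]
(340, 187) [609. -37. 261.]
(390, 201) [ 575. -161.  242.]
(400, 225) [ 533. -200.  100.]
(330, 230) [534. -12.  17.]
(300, 300) [339.  77.   2.]
(270, 190) [628. 144. 144.]
(365, 195) [ 594. -100.  225.]
```

View pics/c1.png

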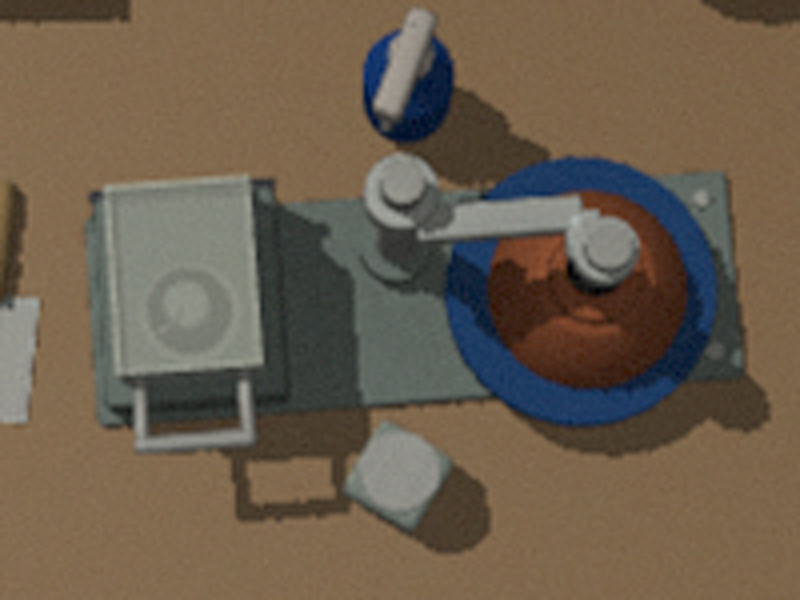

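Crop: the terracotta bowl is on the blue wheel, at about crop (590,290), which confirms the choice. The cover handle bar runs from crop (137,443) to (255,440), and the knobs show through the cover at (190,310). The slip jar is at (400,475), close to the handle's right end. Next I'll work out the press's pose.

```bash
python3 - <<'E'
from h import *
pl=lambda x,y,z: plane("top",240+(x-1.5)/4,140+(y-1.5)/4,z)
a,b=pl(141,443,116),pl(252,439,116); print('handle',a,b,(a+b)/2,'yaw',np.degrees(np.arctan2(-(a-b)[0],(a-b)[1])))
print('knob',pl(190,302,132), pl(189,312,103))
a,b=pl(105,425,12),pl(480,401,12);print('front edge yaw',np.degrees(np.arctan2(-(a-b)[0],(a-b)[1])),a,b)
a,b=pl(725,172,12),pl(745,378,12);print('right edge',a,b)
print('hinge back edge cover',pl(106,190,143),pl(247,178,143))
W=np.load('pics/W.npy')
# column top
m=(abs(W[...,2]-262)<5)&(W[...,1]<0)&(W[...,1]>-90)&(abs(W[...,0]-610)<40); print('column',W[m].mean(0),m.sum())
v,u=np.mgrid[0:480,0:640]
m=(W[...,2]>235)&(u>378)&(u<405)&(v>185)&(v<220); print('sleeve top',W[m].mean(0),m.sum(), W[m].max(0),W[m].min(0))
m=(abs(W[...,2]-78)<6)&(abs(u-340)<16)&(abs(v-260)<16); print('jar',W[m].mean(0),W[m].min(0),W[m].max(0))
m=(abs(W[...,2]-143)<5)&(abs(u-287)<25)&(abs(v-210)<35); print('cover top',m.sum(),W[m].mean(0),np.percentile(W[m],[2,98],axis=0))
# 2nd view
for n,p in [('knobtop',[553,103,132]),('handle',[472,98,116]),('wheel',[575,-166,54])]: print(n,proj("scene",p))
d=np.load('pics/scene0.npy');s=cv2.imread('pics/scene0.png')
cv2.imwrite('pics/c2.png',cv2.resize(s[205:345,205:395],None,fx=4,fy=4,interpolation=cv2.INTER_CUBIC))
E
```

```text
handle [470.57966561 135.93110202 116.        ] [471.53147844  62.37892872 116.        ] [471.05557203  99.15501537 116.        ] yaw 0.7414031607097266
knob [561.84928958 101.0001835  132.        ] [559.36589004 103.61200412 103.        ]
front edge yaw 2.35668069665403 [493.30695272 169.87586387  12.        ] [504.2185166  -95.25718966  12.        ]
right edge [ 664.89550048 -275.37297471   12.        ] [ 516.27115079 -283.65302025   12.        ]
hinge back edge cover [636.03577104 154.44727691 143.        ] [642.01491503  61.43191997 143.        ]
column [612.43586122 -39.21117138 261.40720373] 90
sleeve top [ 566.96986441 -160.29764204  284.41012688] 101 [ 5.88620465e+02 -7.67175379e-01  1.74125969e+03] [ 323.81163935 -180.60798277  235.007731  ]
jar [449.83016525 -35.98561003  77.92398714] [424.49714223 -61.64707948  72.02281327] [476.7248225   -9.82098724  83.93046109]
cover top 1433 [576.85405686 103.99020161 142.74251643] [[516.59112284  58.17725671 138.41076053]
 [638.33309757 150.15890343 147.60124364]]
knobtop [353.40203413 270.78218885]
handle [360.69421325 251.96699315]
wheel [260.42400216 266.99178729]
```

View pics/c2.png

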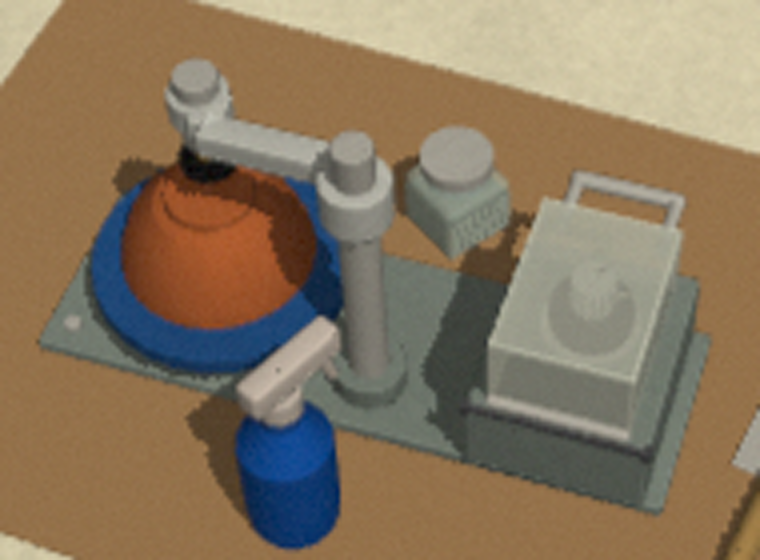

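Crop: the black foot is under the sleeve at scene pixel (257,246), above the bowl, and the knobs are under the cover. The measurements agree on press origin ≈ (560.5, 103) and yaw ≈ 3°: column, wheel, knob and handle match within 2 mm. Now to work out the moves.

```bash
cat >> h.py <<'E'
O=np.array([560.5,103.2,0]); YAW=3.0
def P(x,y,z): return O+Ro.from_euler('z',YAW,degrees=True).apply([x,y,z])
def tool(pr=True):
    s=readout.read_state(); R=Ro.from_quat(s["ee_rot"]).as_matrix()
    yaw=np.degrees(np.arctan2(R[1,1],R[0,1]))
    if pr: print('t',s["clock"],'pos',s["position"].round(1),'yaw_y',yaw.round(2),'toolx',R[:,0].round(3),'F',s["contact_force"].round(1),'M',s["wrist_torque"].round(2),'w',round(s["gripper_width"],1),'j',s["joints"].round(2))
    return s,R,yaw
def go(target,yawt=None):
    s,R,yaw=tool(); d=np.array(target)-s["position"]
    tgt=np.array([0,0,-1.]); x=R[:,0]; c=np.cross(x,tgt)
    print('shift',d.round(1),'tilt fix deg',np.degrees(c).round(2),'turn z',None if yawt is None else ((yawt-yaw+90)%180-90).round(2))
E
python3 - <<'E'
from h import *
print(P(-91,0,116)); go(P(-91,0,116-19),3)
E
```

```text
[469.62471234  98.43742798 116.        ]
t 0.1 pos [168.2 601.3 192.2] yaw_y -105.64 toolx [-0.    -0.002 -1.   ] F [ 0.5 -0.8 -0.6] M [-0.02 -0.03 -0.03] w 85.8 j [ 1.56  0.39  0.01 -0.   -1.19 -0.26]
shift [ 301.4 -502.8  -95.2] tilt fix deg [ 0.11 -0.03  0.  ] turn z -71.36
```

Call:
arm_command([
  [[0, 0, -6], [24, -40, 5], 0.4],
  [[0, 0, -12], [48, -80, 10], 0.6],
  [[0, 0, -18], [72, -120, 15], 0.6],
  [[0, 0, -24], [96, -160, 15], 0.6],
  [[0, 0, -30], [120, -200, 15], 0.6],
])

```text
clock: 0.6
position: [288.7, 399.4, 207.1]
ee_rot: [-0.651, 0.276, 0.652, 0.275]
contact_force: [0.8, -0.4, 0.7]
gripper_width: 34.4
```

Call:
arm_command([
  [[0, 0, -6], [25, -42, 0], 0.6],
  [[0, 0, -12], [50, -84, 0], 0.6],
  [[0, 0, -18], [75, -126, 0], 0.6],
  [[0, 0, -24], [100, -168, 0], 0.6],
  [[0, 0, -30], [120, -200, 0], 0.6],
])

```text
clock: 1.1
position: [409.1, 196.9, 207.0]
ee_rot: [-0.556, 0.437, 0.557, 0.435]
contact_force: [1.1, -0.0, 0.2]
gripper_width: 34.0
```

```bash
python3 -c "
from h import *
go(P(-91,0,116-19),3)"
```

```text
t 1.1 pos [409.1 196.9 207. ] yaw_y -166.16 toolx [-0.003 -0.001 -1.   ] F [ 1.1 -0.   0.2] M [ 0.03 -0.07  0.08] w 34.0 j [ 0.81  0.08 -0.36 -0.   -1.13 -0.57]
shift [  60.6  -98.5 -110. ] tilt fix deg [ 0.05 -0.14  0.  ] turn z -10.84
```

Call:
arm_command([
  [[0, 0, -6], [25, -40, 0], 0.6],
  [[0, 0, -11], [50, -80, 0], 0.6],
  [[0, 0, -11], [60.6, -98.5, -10], 0.6],
  [[0, 0, -11], [60.6, -98.5, -40], 0.6],
  [[0, 0, -11], [60.6, -98.5, -50], 0.6],
])

```text
clock: 1.6
position: [467.8, 96.8, 154.2]
ee_rot: [-0.51, 0.491, 0.513, 0.486]
contact_force: [-0.8, 0.1, -0.1]
gripper_width: 34.6
```

Call:
arm_command([
  [[0, 0, 0], [0, 0, -20], 0.6],
  [[0, 0, 0], [0, 0, -40], 0.6],
  [[0, 0, 0], [0, 0, -57], 0.6],
  [[0, 0, 0], [0, 0, -59], 0.6],
  [[0, 0, 0], [0, 0, -59], 0.6],
])

```text
clock: 2.1
position: [467.8, 97.2, 95.3]
ee_rot: [-0.51, 0.491, 0.513, 0.485]
contact_force: [-0.2, 0.5, 0.5]
gripper_width: 33.9
```

```bash
python3 - <<'E'
from h import *
go(P(-91,0,116-19),3)
im,d=grab("top","t1"); im2,_=grab("scene","s1")
a=cv2.resize(im[200:290,240:360],None,fx=4,fy=4,interpolation=cv2.INTER_CUBIC); b=cv2.resize(im2[205:295,300:400],None,fx=4,fy=4,interpolation=cv2.INTER_CUBIC)
cv2.imwrite('pics/c3.png',np.hstack([a,b])[:, :800] if a.shape[1]+b.shape[1]<=800 else cv2.resize(np.hstack([a,b]),None,fx=.9,fy=.9))
E
```

```text
t 2.1 pos [467.8  97.2  95.3] yaw_y -177.25 toolx [-0.008 -0.003 -1.   ] F [-0.2  0.5  0.5] M [ 0.02 -0.03 -0.06] w 33.9 j [ 0.54  0.24 -0.47 -0.   -0.86 -0.49]
shift [1.9 1.3 1.7] tilt fix deg [ 0.16 -0.49  0.  ] turn z 0.25
```

View pics/c3.png

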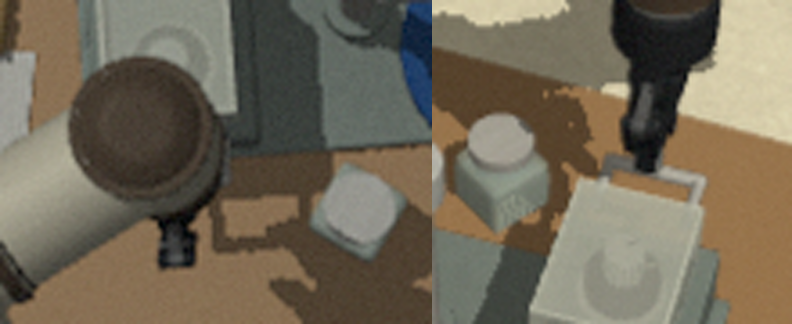

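The right half shows the fingers coming down around the middle of the bar, so I'll close on it.

Call:
arm_command([
  [[0, 0, 0], [1.5, 1, 1.5], 0.9],
  [[0, 0, 0], [1.5, 1, 1.5], 1],
  [[0, 0, 0], [1.5, 1, 1.5], 1],
  [[0, 0, 0], [1.5, 1, 1.5], 1],
  [[0, 0, 0], [1.5, 1, 1.5], 1],
])

```text
clock: 2.7
position: [470.0, 98.4, 97.8]
ee_rot: [-0.511, 0.49, 0.513, 0.486]
contact_force: [-0.7, -0.1, -0.3]
gripper_width: 0.1
```

```bash
python3 - <<'E'
from h import *
s,R,y=tool()
a0=.2019;r=174.5
ex=Ro.from_euler('z',YAW,degrees=True).apply([1,0,0])
for th in np.arange(.1,1.55,.1):
    f=lambda t:np.array([-r*np.cos(a0+t),r*np.sin(a0+t)])
    d=f(th)-f(0); print(round(th,2),(ex*d[0]+np.array([0,0,d[1]])).round(0))
E
```

```text
t 2.7 pos [470.   98.4  97.8] yaw_y -177.27 toolx [-0.006 -0.001 -1.   ] F [-0.7 -0.1 -0.3] M [-0.01 -0.01  0.04] w 0.1 j [ 0.54  0.24 -0.47 -0.   -0.87 -0.49]
0.1 [ 4.  0. 17.]
0.2 [10.  1. 33.]
0.3 [18.  1. 49.]
0.4 [27.  1. 64.]
0.5 [38.  2. 78.]
0.6 [50.  3. 90.]
0.7 [ 63.   3. 102.]
0.8 [ 77.   4. 112.]
0.9 [ 92.   5. 121.]
1.0 [108.   6. 128.]
1.1 [124.   7. 133.]
1.2 [141.   7. 137.]
1.3 [159.   8. 139.]
1.4 [176.   9. 139.]
1.5 [194.  10. 138.]
```

The grip closed to 0.1 mm, so the bar isn't between the pads. I'll look again before moving.

```bash
python3 - <<'E'
from h import *
im2,d=grab("scene","s2"); cv2.imwrite('pics/c4.png',cv2.resize(im2[200:300,310:410],None,fx=6,fy=6,interpolation=cv2.INTER_CUBIC))
for p in [[470,98.4,97.8],[470,98,116.8],[469.6,98.4,116],[470,63,116],[469,133,116]]: print(p,((proj("scene",p)-[310,200])*6+2.5).round(0))
t=cv2.imread('pics/t1.png')
# bar depth in scene
v,u=np.mgrid[0:480,0:640]; W=world("scene",u,v,np.load('pics/scene0.npy'))
for uu in (350,354,358,362,366): print([W[vv,uu].round(0).tolist() for vv in range(247,257)])
E
```

```text
[470, 98.4, 97.8] [307. 336.]
[470, 98, 116.8] [308. 310.]
[469.6, 98.4, 116] [309. 311.]
[470, 63, 116] [236. 291.]
[469, 133, 116] [382. 330.]
[[469.0, 66.0, 120.0], [474.0, 67.0, 123.0], [479.0, 69.0, 124.0], [479.0, 69.0, 120.0], [481.0, 70.0, 118.0], [387.0, 43.0, -3.0], [398.0, 46.0, 6.0], [396.0, 46.0, -2.0], [402.0, 48.0, 2.0], [405.0, 49.0, 1.0]]
[[369.0, 49.0, 3.0], [468.0, 77.0, 120.0], [469.0, 78.0, 117.0], [474.0, 79.0, 119.0], [478.0, 80.0, 119.0], [478.0, 81.0, 116.0], [388.0, 56.0, -2.0], [396.0, 58.0, 3.0], [398.0, 59.0, 2.0], [401.0, 60.0, 1.0]]
[[361.0, 60.0, -1.0], [367.0, 62.0, 1.0], [470.0, 89.0, 123.0], [473.0, 90.0, 123.0], [474.0, 91.0, 120.0], [478.0, 92.0, 120.0], [476.0, 92.0, 113.0], [390.0, 69.0, 2.0], [392.0, 70.0, 0.0], [398.0, 72.0, 2.0]]
[[359.0, 72.0, 1.0], [366.0, 74.0, 5.0], [367.0, 75.0, 2.0], [468.0, 100.0, 121.0], [473.0, 102.0, 123.0], [473.0, 102.0, 119.0], [475.0, 103.0, 117.0], [479.0, 104.0, 117.0], [386.0, 81.0, -3.0], [395.0, 84.0, 4.0]]
[[351.0, 83.0, -3.0], [361.0, 86.0, 5.0], [364.0, 87.0, 4.0], [364.0, 87.0, -1.0], [471.0, 112.0, 125.0], [470.0, 112.0, 120.0], [471.0, 113.0, 116.0], [476.0, 114.0, 118.0], [478.0, 115.0, 117.0], [389.0, 95.0, 2.0]]
```

View pics/c4.png

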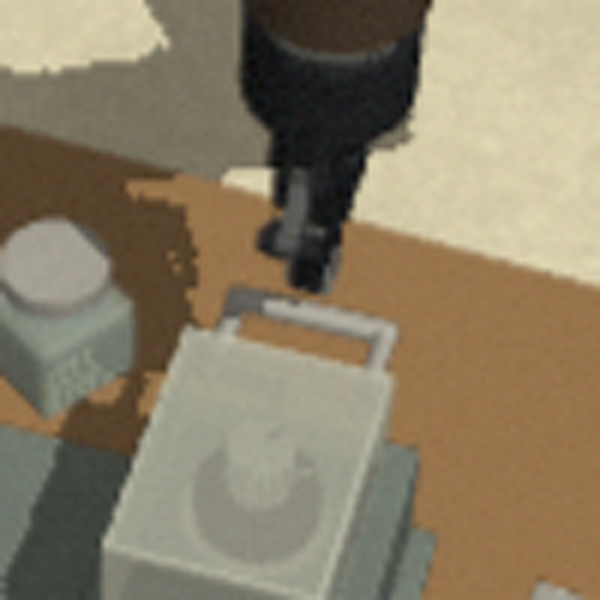

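```bash
python3 - <<'E'
from h import *
v,u=np.mgrid[0:480,0:640]; d=np.load('pics/s2.npy');W=world("scene",u,v,d)
for vv in range(236,256): print(vv,[W[vv,uu].round(0).tolist() for uu in (358,360,362,364)])
im,dt=grab("top","t2");Wt=world("top",u,v,dt)
m=(Wt[...,2]>60)&(Wt[...,2]<200)&(u>265)&(u<320)&(v>240)&(v<275)
print(m.sum()); print(Wt[m].round(0)[::6].tolist())
E
```

```text
236 [[521.0, 100.0, 235.0], [520.0, 105.0, 236.0], [479.0, 100.0, 190.0], [486.0, 107.0, 201.0]]
237 [[521.0, 100.0, 231.0], [517.0, 104.0, 229.0], [511.0, 108.0, 224.0], [486.0, 107.0, 197.0]]
238 [[523.0, 101.0, 230.0], [518.0, 105.0, 225.0], [515.0, 109.0, 225.0], [485.0, 107.0, 192.0]]
239 [[527.0, 102.0, 230.0], [525.0, 107.0, 230.0], [522.0, 111.0, 229.0], [483.0, 107.0, 186.0]]
240 [[530.0, 103.0, 231.0], [528.0, 108.0, 231.0], [525.0, 112.0, 229.0], [499.0, 111.0, 201.0]]
241 [[528.0, 103.0, 225.0], [530.0, 108.0, 228.0], [527.0, 113.0, 228.0], [497.0, 111.0, 194.0]]
242 [[532.0, 104.0, 225.0], [527.0, 108.0, 222.0], [527.0, 113.0, 223.0], [499.0, 112.0, 193.0]]
243 [[483.0, 91.0, 163.0], [531.0, 109.0, 222.0], [518.0, 111.0, 209.0], [494.0, 110.0, 183.0]]
244 [[481.0, 91.0, 156.0], [482.0, 97.0, 160.0], [504.0, 108.0, 188.0], [476.0, 106.0, 158.0]]
245 [[484.0, 92.0, 157.0], [484.0, 97.0, 158.0], [482.0, 103.0, 158.0], [477.0, 107.0, 155.0]]
246 [[484.0, 92.0, 153.0], [481.0, 97.0, 151.0], [479.0, 102.0, 150.0], [475.0, 106.0, 148.0]]
247 [[482.0, 92.0, 146.0], [478.0, 97.0,
[... 206 characters left out ...]
, 2.0], [365.0, 81.0, 3.0]]
250 [[472.0, 90.0, 121.0], [471.0, 95.0, 123.0], [470.0, 101.0, 123.0], [1304.0, 308.0, 1143.0]]
251 [[475.0, 91.0, 121.0], [473.0, 96.0, 121.0], [471.0, 101.0, 121.0], [469.0, 106.0, 120.0]]
252 [[474.0, 91.0, 115.0], [476.0, 97.0, 121.0], [476.0, 103.0, 123.0], [474.0, 108.0, 122.0]]
253 [[479.0, 92.0, 117.0], [478.0, 98.0, 118.0], [472.0, 102.0, 114.0], [477.0, 109.0, 122.0]]
254 [[389.0, 69.0, 1.0], [386.0, 75.0, -1.0], [478.0, 104.0, 117.0], [474.0, 108.0, 114.0]]
255 [[396.0, 71.0, 5.0], [393.0, 77.0, 3.0], [389.0, 82.0, 1.0], [389.0, 88.0, 3.0]]
26
[[494.0, 61.0, 119.0], [483.0, 64.0, 117.0], [474.0, 64.0, 126.0], [469.0, 66.0, 123.0], [467.0, 61.0, 119.0]]
```

```bash
python3 - <<'E'
from h import *
s=cv2.imread('pics/scene0.png')
c=cv2.resize(s[130:230,530:640],None,fx=5,fy=5,interpolation=cv2.INTER_CUBIC)
f=lambda p:tuple(int(q) for q in (proj("scene",p)-[530,130])*5+2)
cv2.circle(c,f([168.2,601.3,192.2]),4,(0,0,255),-1);cv2.circle(c,f([168.2,601.3,211.2]),4,(0,255,0),-1)
s2=cv2.imread('pics/s1.png');b=cv2.resize(s2[200:300,310:370],None,fx=5,fy=5,interpolation=cv2.INTER_CUBIC)
g=lambda p:tuple(int(q) for q in (proj("scene",p)-[310,200])*5+2)
cv2.circle(b,g([467.8,97.2,95.3]),4,(0,0,255),-1);cv2.circle(b,g([467.8,97.2,114.3]),4,(0,255,0),-1)
cv2.imwrite('pics/c5.png',cv2.resize(np.hstack([c,b]),None,fx=.94,fy=.94))
v,u=np.mgrid[0:480,0:640];W=world("scene",u,v,np.load('pics/scene0.npy'))
m=(u>550)&(u<625)&(v>140)&(v<200)&(W[...,2]>100)&(W[...,2]<260);p=W[m];i=np.argsort(p[:,2])[:12];print(p[i].round(0).tolist())
W=world("scene",u,v,np.load('pics/s1.npy'));m=(abs(u-361)<12)&(v<254)&(v>235)&(s2.max(2)<60)&(W[...,2]>60)&(W[...,2]<200);p=W[m];i=np.argsort(p[:,2])[:15];print(p[i].round(0).tolist())
E
```

```text
[[189.0, 644.0, 246.0], [164.0, 551.0, 248.0], [163.0, 553.0, 248.0], [189.0, 642.0, 249.0], [168.0, 556.0, 249.0], [187.0, 642.0, 250.0], [165.0, 555.0, 250.0], [190.0, 644.0, 250.0], [156.0, 547.0, 251.0], [188.0, 644.0, 251.0], [194.0, 639.0, 251.0], [156.0, 549.0, 252.0]]
[[449.0, 102.0, 139.0], [450.0, 105.0, 141.0], [449.0, 102.0, 143.0], [449.0, 104.0, 143.0], [495.0, 105.0, 145.0], [499.0, 97.0, 146.0], [497.0, 91.0, 146.0], [497.0, 94.0, 146.0], [497.0, 97.0, 147.0], [499.0, 100.0, 147.0], [496.0, 91.0, 148.0], [497.0, 99.0, 148.0], [451.0, 105.0, 150.0], [496.0, 96.0, 151.0], [501.0, 103.0, 151.0]]
```

View pics/c5.png

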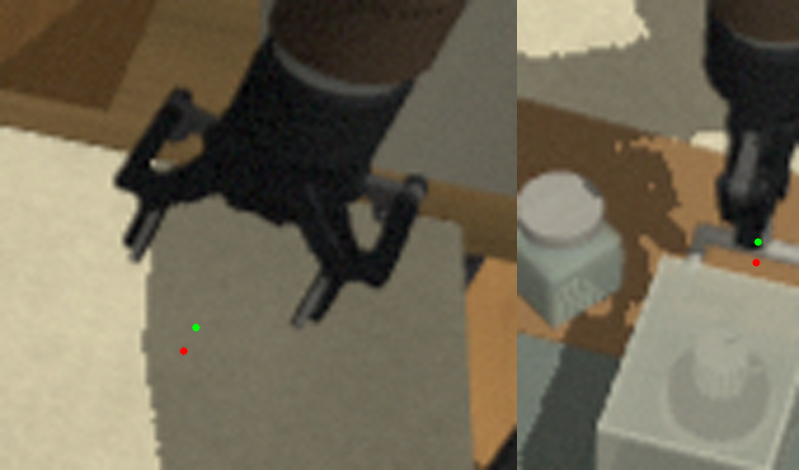

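The camera puts the fingertips about 39–40 mm above where the state's TCP says they are. It was the same at the start and is the same now, while x and y agree. The bar and table heights in the camera match the given sizes, so I'll correct z by 39 mm and grasp from near, watching the force.

Call:
arm_command([
  [[0, 0, 0], [0, 0, 0], 0.6],
  [[0, 0, 0], [0, 0, 0], 0.6],
  [[0, 0, 0], [0, 0, 0], 0.6],
  [[0, 0, 0], [0, 0, -10], 0.6],
  [[0, 0, 0], [0, 0, -20], 0.6],
])

```text
clock: 3.3
position: [469.9, 98.4, 77.0]
ee_rot: [-0.51, 0.49, 0.513, 0.486]
contact_force: [-0.6, -0.2, -1.0]
gripper_width: 34.2
```

Call:
arm_command([
  [[0, 0, 0], [0, 0, -5], 0.6],
  [[0, 0, 0], [0, 0, -10], 0.6],
  [[0, 0, 0], [0, 0, -15], 0.6],
  [[0, 0, 0], [0, 0, -20], 0.6],
  [[0, 0, 0], [0, 0, -20], 0.6],
])

```text
clock: 3.8
position: [470.4, 98.5, 57.5]
ee_rot: [-0.511, 0.489, 0.513, 0.486]
contact_force: [-1.3, 0.4, 5.9]
gripper_width: 34.3
```

Call:
arm_command([
  [[0, 0, 0], [0, 0, 0], 0.9],
  [[0, 0, 0], [0, 0, 0], 1],
  [[0, 0, 0], [0, 0, 0], 1],
  [[0, 0, 0], [0, 0, 0], 1],
  [[0, 0, 0], [0, 0, 0], 1],
])

```text
clock: 4.3
position: [472.9, 98.9, 57.9]
ee_rot: [-0.512, 0.488, 0.512, 0.488]
contact_force: [6.0, -2.5, -2.0]
gripper_width: 9.8
```

```bash
python3 -c "
from h import *
tool()"
```

```text
t 4.3 pos [472.9  98.9  57.9] yaw_y -177.2 toolx [-0. -0. -1.] F [ 6.  -2.5 -2. ] M [-0.64 -1.57  0.02] w 9.8 j [ 0.54  0.3  -0.51 -0.   -0.76 -0.49]
```

Call:
arm_command([
  [[0, 0, 0], [2, 0, 8], 1],
  [[0, 0, 0], [4, 0, 17], 1],
  [[0, 0, 0], [7, 0, 25], 1],
  [[0, 0, 0], [10, 1, 33], 1],
  [[0, 0, 0], [14, 1, 41], 1],
])

```text
clock: 4.8
position: [486.4, 99.6, 99.3]
ee_rot: [-0.512, 0.488, 0.512, 0.487]
contact_force: [0.1, 0.9, -5.2]
gripper_width: 10.1
```

Call:
arm_command([
  [[0, 0, 0], [4, 0, 8], 1],
  [[0, 0, 0], [13, 0, 23], 1],
  [[0, 0, 0], [24, 1, 37], 1],
  [[0, 0, 0], [36, 2, 49], 1],
  [[0, 0, 0], [42, 2, 55], 1],
])

```text
clock: 5.3
position: [527.0, 101.7, 156.1]
ee_rot: [-0.511, 0.489, 0.513, 0.486]
contact_force: [-5.2, 3.8, 2.0]
gripper_width: 9.8
```

```bash
python3 -c "
from h import *
tool()"
```

```text
t 5.3 pos [527.  101.7 156.1] yaw_y -177.23 toolx [-0.005 -0.001 -1.   ] F [-5.2  3.8  2. ] M [1.09 1.99 0.06] w 9.8 j [ 0.49  0.27 -0.26 -0.   -1.05 -0.44]
```

Call:
arm_command([
  [[0, 0, 0], [16, 1, 9], 1],
  [[0, 0, 0], [30, 2, 19], 1],
  [[0, 0, 0], [46, 3, 27], 1],
  [[0, 0, 0], [62, 4, 33], 1],
  [[0, 0, 0], [78, 4, 37], 1],
])

```text
clock: 5.8
position: [605.1, 105.9, 196.0]
ee_rot: [-0.511, 0.489, 0.513, 0.486]
contact_force: [-3.6, 4.6, 5.8]
gripper_width: 9.4
```

Call:
arm_command([
  [[0, 0, 0], [18, 1, 3], 1],
  [[0, 0, 0], [35, 2, 4], 1],
  [[0, 0, 0], [53, 3, 4], 1],
  [[0, 0, 0], [53, 3, 4], 0.8],
  [[0, 0, 0], [53, 3, 4], 0.6],
])

```text
clock: 6.3
position: [658.1, 108.7, 200.4]
ee_rot: [-0.511, 0.489, 0.513, 0.486]
contact_force: [1.1, -0.7, -0.4]
gripper_width: 30.5
```

```bash
python3 -c "
from h import *
tool()"
```

```text
t 6.3 pos [658.1 108.7 200.4] yaw_y -177.21 toolx [-0.005 -0.    -1.   ] F [ 1.1 -0.7 -0.4] M [-0.02 -0.03  0.02] w 30.5 j [ 0.4   0.46  0.14 -0.   -1.26 -0.36]
```

Call:
arm_command([
  [[0, 0, 0], [0, 0, 10], 0.5],
  [[0, 0, 0], [0, 0, 25], 0.5],
  [[0, 0, 0], [0, 0, 40], 0.5],
  [[0, 0, 0], [0, 0, 55], 0.5],
  [[0, 0, 0], [0, 0, 60], 0.5],
])

```text
clock: 6.8
position: [658.4, 108.6, 263.8]
ee_rot: [-0.512, 0.488, 0.512, 0.488]
contact_force: [0.0, -0.3, 0.1]
gripper_width: 42.4
```

Call:
arm_command([
  [[0, 0, 0], [-20, 0, 0], 0.2],
  [[0, 0, 0], [-45, 0, 0], 0.2],
  [[0, 0, 0], [-70, 0, -10], 0.2],
  [[0, 0, 0], [-95, 0, -20], 0.2],
  [[0, 0, 0], [-98, 0, -20], 0.2],
])

```text
clock: 7.3
position: [556.6, 108.0, 243.3]
ee_rot: [-0.511, 0.488, 0.513, 0.487]
contact_force: [0.6, 0.3, 0.1]
gripper_width: 68.3
```

```bash
python3 - <<'E'
from h import *
tool()
im,d=grab("scene","s3"); cv2.imwrite('pics/c6.png',cv2.resize(im[150:330,200:420],None,fx=3.6,fy=3.3,interpolation=cv2.INTER_CUBIC)[:600,:800])
v,u=np.mgrid[0:480,0:640];W=world("scene",u,v,d)
E
```

```text
t 7.3 pos [556.6 108.  243.3] yaw_y -177.15 toolx [-0.004  0.    -1.   ] F [0.6 0.3 0.1] M [-0.01 -0.13  0.02] w 68.3 j [ 0.48  0.26 -0.05 -0.   -1.27 -0.43]
```

View pics/c6.png

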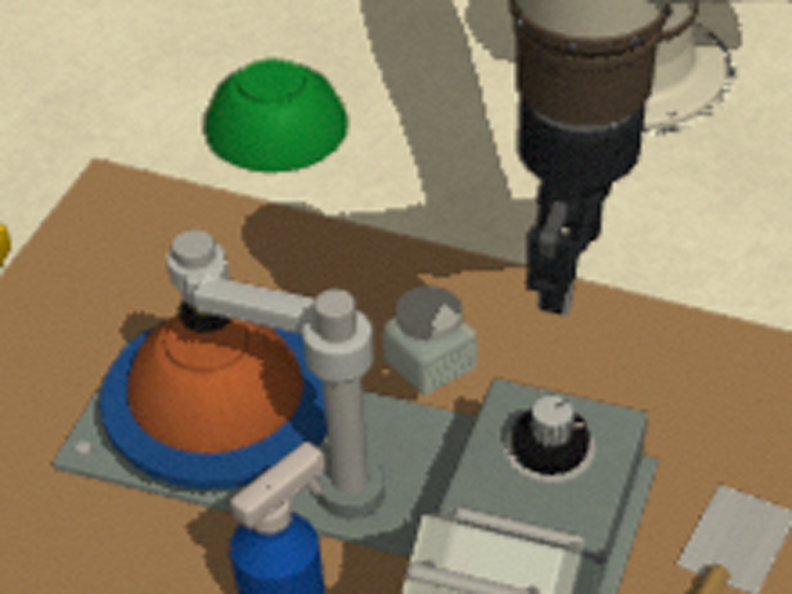

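The cover lies open, the knobs are clear at crop (550,430), the bowl is undisturbed and the jar is fine. Now measure the knobs' axis precisely. I also want a reference for the foot, sleeve and arm.

```bash
cat >> h.py <<'E'
v_,u_=np.mgrid[0:480,0:640]
def ctr(m):
    n,l,st,c=cv2.connectedComponentsWithStats(m.astype('uint8'));k=1+np.argmax(st[1:,4]);return l==k
def foot(im):
    # black rubber foot in scene view
    g=im[236:262,240:275].astype(float).max(2); return g
E
python3 - <<'E'
from h import *
im=cv2.imread('pics/s3.png');d=np.load('pics/s3.npy');W=world("scene",u_,v_,d)
roi=(u_>330)&(u_<375)&(v_>262)&(v_<300)
g=im.max(2)
m=ctr(roi&(g<60)); c=cv2.findContours(m.astype('uint8'),0,1)[0]; c=max(c,key=cv2.contourArea); e=cv2.fitEllipse(cv2.convexHull(c)); print('coarse ell',e)
k=roi&(W[...,2]>122)&(W[...,2]<142); print('inner top',k.sum(),W[k].mean(0),np.percentile(W[k],[3,97],axis=0))
k=roi&(abs(W[...,2]-103)<5)&(g<60); print('outer top',k.sum(),W[k].mean(0),np.percentile(W[k],[3,97],axis=0))
# fingertip
k=(abs(u_-355)<20)&(v_>200)&(v_<247)&(g<90)&(W[...,2]>150)&(W[...,2]<420);p=W[k];i=np.argsort(p[:,2])[:10];print('tips',p[i].round(0).tolist())
# foot
r=im[232:262,236:276].max(2)
print(r)
E
```

```text
coarse ell ((352.1891174316406, 283.042724609375), (19.791587829589844, 21.79139518737793), 100.65608215332031)
inner top 106 [565.33115839 105.34462612 130.55609871] [[550.49132406  91.19994406 123.72193004]
 [578.15936921 119.20463981 135.1171868 ]]
outer top 160 [574.06599644 107.29940557 102.86809548] [[552.27368228  79.14810739  98.73833025]
 [590.29834503 131.2364262  107.08307273]]
tips [[519.0, 102.0, 288.0], [597.0, 107.0, 290.0], [521.0, 100.0, 290.0], [521.0, 113.0, 291.0], [595.0, 116.0, 291.0], [521.0, 97.0, 292.0], [521.0, 102.0, 293.0], [521.0, 115.0, 295.0], [522.0, 112.0, 295.0], [517.0, 116.0, 295.0]]
[[152 150 151 ... 153 144 101]
 [152 152 151 ... 152 152 103]
 [150 152 152 ... 149 150 143]
 ...
 [ 81  83  97 ... 100  88  86]
 [ 74  88 103 ...  91  90  85]
 [ 63  92 103 ... 102  87  84]]
```

Call:
arm_command([
  [[0, 0, 8], [2, -1, -10], 0.08],
  [[0, 0, 16], [4, -2, -25], 0.08],
  [[0, 0, 24], [6, -3.5, -45], 0.08],
  [[0, 0, 32], [6, -3.5, -65], 0.08],
  [[0, 0, 40], [6, -3.5, -85], 0.08],
])

```text
clock: 7.85
position: [565.2, 104.8, 159.0]
ee_rot: [-0.649, 0.281, 0.649, 0.281]
contact_force: [-0.0, 0.1, -0.3]
gripper_width: 78.4
```

Call:
arm_command([
  [[0, 0, 8], [0, 0, -10], 0.08],
  [[0, 0, 16], [0, 0, -20], 0.08],
  [[0, 0, 24], [0, 0, -30], 0.08],
  [[0, 0, 29], [0, 0, -40], 0.08],
  [[0, 0, 29], [0, 0, -50], 0.08],
])

```text
clock: 8.35
position: [566.3, 104.9, 108.9]
ee_rot: [0.699, -0.11, -0.698, -0.11]
contact_force: [-0.5, -0.4, -0.2]
gripper_width: 78.8
```

```bash
python3 - <<'E'
from h import *
go([562.5,104.5,46])
E
```

```text
t 8.35 pos [566.3 104.9 108.9] yaw_y -107.84 toolx [ 0.001  0.    -1.   ] F [-0.5 -0.4 -0.2] M [0.07 0.03 0.01] w 78.8 j [ 0.46  0.38 -0.23  0.   -0.96  0.79]
shift [ -3.8  -0.4 -62.9] tilt fix deg [-0.01  0.06  0.  ] turn z None
```

Call:
arm_command([
  [[0, 0, 0], [-3.8, 0, -15], 0.08],
  [[0, 0, 0], [-3.8, 0, -30], 0.08],
  [[0, 0, 0], [-3.8, 0, -45], 0.08],
  [[0, 0, 0], [-3.8, 0, -55], 0.08],
  [[0, 0, 0], [-3.8, 0, -58], 0.08],
])

```text
clock: 8.85
position: [562.2, 104.7, 49.7]
ee_rot: [-0.698, 0.11, 0.699, 0.11]
contact_force: [0.4, -0.1, -0.4]
gripper_width: 78.6
```

```bash
python3 - <<'E'
from h import *
tool()
im,d=grab("scene","s4"); W=world("scene",u_,v_,d); g=im.max(2)
cv2.imwrite('pics/c7.png',cv2.resize(im[220:310,305:405],None,fx=6,fy=6,interpolation=cv2.INTER_CUBIC))
k=(abs(u_-352)<30)&(v_>240)&(v_<300)&(g<90)&(W[...,2]>75)&(W[...,2]<200)
for lo in range(80,130,5):
    p=W[k&(W[...,2]>=lo)&(W[...,2]<lo+5)]; 
    if len(p): print(lo,len(p),p.min(0).round(0),p.max(0).round(0))
E
```

```text
t 8.85 pos [562.2 104.7  49.7] yaw_y -107.91 toolx [-0.001 -0.001 -1.   ] F [ 0.4 -0.1 -0.4] M [0.08 0.06 0.02] w 78.6 j [ 0.47  0.44 -0.31  0.   -0.82  0.79]
80 78 [510.  43.  80.] [632. 162.  85.]
85 26 [522.  67.  85.] [592. 135.  90.]
90 25 [570.  79.  90.] [591. 132.  95.]
95 34 [540.  66.  95.] [591. 133. 100.]
100 117 [547.  60. 100.] [596. 148. 105.]
105 53 [540.  55. 105.] [588. 153. 110.]
110 20 [540.  53. 110.] [587. 155. 115.]
115 27 [538.  54. 116.] [585. 153. 120.]
120 22 [543.  59. 120.] [583. 154. 125.]
125 30 [541.  53. 125.] [585. 154. 130.]
```

View pics/c7.png

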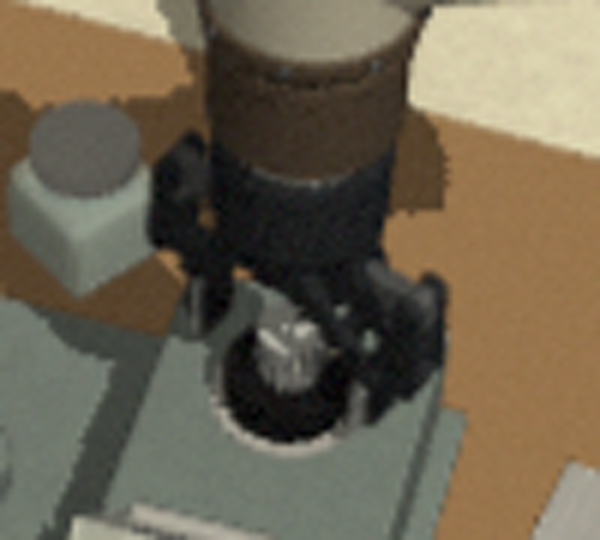

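The fingers straddle the outer knob, with tips at about z 97 and the knob centred. Lower by 5 mm and close. (8 pictures viewed so far.)

Call:
arm_command([
  [[0, 0, 0], [0, 0, -3], 0.1],
  [[0, 0, 0], [0, 0, -5], 0.2],
  [[0, 0, 0], [0, 0, -5], 0.6],
  [[0, 0, 0], [0, 0, -5], 0.6],
  [[0, 0, 0], [0, 0, -5], 0.6],
])

```text
clock: 9.4
position: [563.1, 105.8, 45.9]
ee_rot: [0.699, -0.109, -0.698, -0.11]
contact_force: [-1.0, 4.3, 4.3]
gripper_width: 53.7
```

```bash
python3 - <<'E'
from h import *
tool()
E
```

```text
t 9.4 pos [563.1 105.8  45.9] yaw_y -107.88 toolx [ 0.002  0.001 -1.   ] F [-1.   4.3  4.3] M [ 1.34  0.48 -0.06] w 53.7 j [ 0.47  0.44 -0.31 -0.   -0.81  0.79]
```

Call:
arm_command([
  [[0, 0, -8], [0, 0, 0], 0.6],
  [[0, 0, -16], [0, 0, 0], 0.6],
  [[0, 0, -24], [0, 0, 0], 0.6],
  [[0, 0, -32], [0, 0, 0], 0.6],
  [[0, 0, -40], [0, 0, 0], 0.6],
])

```text
clock: 9.9
position: [563.5, 106.3, 46.0]
ee_rot: [0.619, -0.343, -0.617, -0.344]
contact_force: [1.0, 2.8, -0.4]
gripper_width: 53.5
```

```bash
python3 - <<'E'
from h import *
tool()
im,d=grab("scene","s5")
a=cv2.imread('pics/s4.png')
cv2.imwrite('pics/c8.png',cv2.resize(np.hstack([a[205:275,215:290],im[205:275,215:290]]),None,fx=5.3,fy=5.3,interpolation=cv2.INTER_CUBIC))
E
```

```text
t 9.9 pos [563.5 106.3  46. ] yaw_y -148.16 toolx [ 0.003  0.    -1.   ] F [ 1.   2.8 -0.4] M [ 0.82 -0.04  0.19] w 53.5 j [ 0.47  0.44 -0.31  0.   -0.81  0.08]
```

View pics/c8.png

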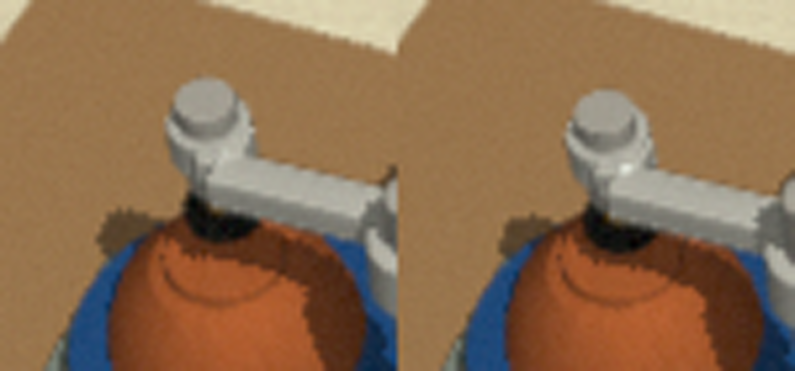

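Right half: the arm has come down, so the knob is turning. I'll build a subpixel tracker for the foot's lower edge and for the sleeve cap.

```bash
cat >> h.py <<'E'
TH0=-107.9
def edge(im,cols=range(251,265)):
    r=cv2.GaussianBlur(im,(3,1),0)[...,2].astype(float); out=[]
    for c in cols:
        col=r[:,c]; seg=np.arange(236,268); dk=seg[np.argmin(col[236:262])]
        for v in range(dk,dk+9):
            if col[v]<45<=col[v+1]: out.append(v+(45-col[v])/(col[v+1]-col[v])); break
        else: out.append(np.nan)
    return np.array(out)
def cap(im,ref):
    # vertical shift of the sleeve cap patch against reference picture
    t=ref[216:242,244:266]; t=cv2.resize(t,None,fx=8,fy=8,interpolation=cv2.INTER_CUBIC)
    s=cv2.resize(im[206:280,239:271],None,fx=8,fy=8,interpolation=cv2.INTER_CUBIC)
    r=cv2.matchTemplate(s,t,cv2.TM_CCOEFF_NORMED); _,m,_,l=cv2.minMaxLoc(r); return l[1]/8-10,l[0]/8-5,m
def report(im):
    ref=cv2.imread('pics/s4.png'); e=edge(im); c=cap(im,ref)
    print('cap dv %.2f du %.2f q %.2f'%c,'edge med %.2f'%np.nanmedian(e),e.round(1))
E
python3 - <<'E'
from h import *
for t in ('scene0','s3','s4','s5'): report(cv2.imread(f'pics/{t}.png'))
im=cv2.imread('pics/s5.png'); print(im[244:262,250:266,2])
p=P(0,-270,140); print(proj("scene",p),proj("scene",p-[0,0,8.4])-proj("scene",p), proj("scene",P(0,-270,245)-[0,0,8.4])-proj("scene",P(0,-270,245)))
print('bowl foot z122 c',proj("scene",P(0,-270,122)),'near rim of a foot r20',proj("scene",P(18,-262,122)))
E
```

```text
cap dv 0.00 du 0.00 q 1.00 edge med 249.54 [247.9 249.1 249.4 249.8 250.2 250.1 250.  249.9 249.6 249.4 249.  248.2
   nan   nan]
cap dv 0.00 du 0.00 q 1.00 edge med 249.51 [248.  249.  249.4 249.7 250.1 250.1 250.  249.8 249.6 249.3 248.9 248.
   nan   nan]
cap dv 0.00 du 0.00 q 1.00 edge med 249.51 [247.9 249.  249.4 249.7 250.1 250.1 250.  249.8 249.6 249.4 248.9 248.
   nan   nan]
cap dv 2.12 du 0.38 q 0.98 edge med 251.47 [249.6 250.5 251.3 251.5 251.9 252.2 252.1 252.  251.8 251.5 251.  250.2
 249.    nan]
[[ 89  30  46  71  84 124 123 124 124 125 123 128 130 137 137 140]
 [ 45  25  21  36  82 131 125 124 123 121 123 118 123 124 125 124]
 [ 30  22  16  19  56  90 102 105 113 132 123 122 121 121 119 122]
 [ 39  18  13  20  26  39  59  61  60  71  76  91  99 130 123 124]
 [ 46  25   8  17  22  22  16  28  18  21  27  43  43  67  89 101]
 [ 59  23  19  15   5  14  17  17  21  19  25  11  16  39  83  92]
 [ 83  57  24  21  14  20  14  19  13   9  17  13  29  80  89  90]
 [ 95  87  55  25  19  19  18  21  13   7  18  45  76  91  96  90]
 [ 95  89  85  82  70  43  33  36  49  49  74  87  88  92  94  92]
 [150 110  93  96  90  84  86  86  84  85  91  89  90  91  95  92]
 [165 153 104 140 107  96  94  91  91  92  90  89  89  93  93  94]
 [166 162 153 158 151 152 150 149 147 103 137 104  89  93  92  93]
 [164 164 162 161 163 166 166 164 162 154 162 151 148 149 106  94]
 [162 162 159 162 161 162 163 164 166 165 165 164 162 164 154 152]
 [166 160 163 161 162 161 162 162 162 164 164 163 163 166 167 153]
 [161 165 161 161 162 163 166 164 162 166 166 169 168 160 153 148]
 [130 145 152 159 164 162 165 166 169 169 168 157 157 146 159 168]
 [136 133 131 137 142 148 150 147 152 152 156 149 156 168 175 180]]
[257.06112788 247.41809686] [0.3348579  1.98259672] [0.37905786 2.24429187]
bowl foot z122 c [257.77476803 251.6433536 ] near rim of a foot r20 [257.92386035 257.16088517]
```

The tracker works: the foot's edge moved 2.0 px where 1.98 px was predicted for 8.4 mm. The predicted contact is at an edge of about 257, i.e. about 1.75 rad more. Turn 70° now.

Call:
arm_command([
  [[0, 0, -8], [0, 0, 0], 0.6],
  [[0, 0, -16], [0, 0, 0], 0.6],
  [[0, 0, -24], [0, 0, 0], 0.6],
  [[0, 0, -32], [0, 0, 0], 0.6],
  [[0, 0, -40], [0, 0, 0], 0.6],
])

```text
clock: 10.45
position: [564.1, 106.3, 46.0]
ee_rot: [-0.463, 0.535, 0.46, 0.536]
contact_force: [1.3, 1.0, -1.3]
gripper_width: 53.6
```

```bash
python3 - <<'E'
from h import *
tool(); report(grab("scene","s6")[0])
E
```

```text
t 10.45 pos [564.1 106.3  46. ] yaw_y 171.46 toolx [ 0.004 -0.002 -1.   ] F [ 1.3  1.  -1.3] M [ 0.41 -0.36  0.14] w 53.6 j [ 0.47  0.44 -0.31  0.   -0.81 -0.62]
cap dv 4.25 du 0.75 q 0.97 edge med 253.47 [251.1 252.3 253.  253.5 253.9 254.1 254.1 254.  253.9 253.6 253.  252.5
 251.3   nan]
```

Call:
arm_command([
  [[0, 0, -8], [0, 0, 0], 0.6],
  [[0, 0, -16], [0, 0, 0], 0.6],
  [[0, 0, -24], [0, 0, 0], 0.6],
  [[0, 0, -30], [0, 0, 0], 0.6],
  [[0, 0, -30], [0, 0, 0], 0.6],
])

```text
clock: 11.0
position: [564.5, 106.1, 45.9]
ee_rot: [-0.308, 0.637, 0.305, 0.638]
contact_force: [2.8, -0.3, -0.9]
gripper_width: 53.8
```

```bash
python3 - <<'E'
from h import *
tool(); report(grab("scene","s7")[0])
E
```

```text
t 11.0 pos [564.5 106.1  45.9] yaw_y 141.36 toolx [ 0.003 -0.004 -1.   ] F [ 2.8 -0.3 -0.9] M [ 0.1  -0.49 -0.21] w 53.8 j [ 0.47  0.45 -0.31  0.01 -0.81 -1.15]
cap dv 5.88 du 1.00 q 0.95 edge med 254.79 [251.9 253.5 254.2 254.8 255.3 255.5 255.5 255.5 255.4 255.2 254.8 254.1
 253.2   nan]
```

Call:
arm_command([
  [[0, 0, -5], [0, 0, 0], 0.6],
  [[0, 0, -10], [0, 0, 0], 0.6],
  [[0, 0, -10], [0, 0, 0], 0.6],
  [[0, 0, -10], [0, 0, 0], 0.6],
  [[0, 0, -10], [0, 0, 0], 0.6],
])

```text
clock: 11.55
position: [564.5, 105.9, 46.0]
ee_rot: [-0.253, 0.661, 0.249, 0.661]
contact_force: [2.1, -0.0, 0.1]
gripper_width: 54.0
```

```bash
python3 - <<'E'
from h import *
tool(); report(grab("scene","s8")[0])
E
```

```text
t 11.55 pos [564.5 105.9  46. ] yaw_y 131.57 toolx [ 0.002 -0.004 -1.   ] F [ 2.1 -0.   0.1] M [ 0.02 -0.41 -0.05] w 54.0 j [ 0.47  0.45 -0.31  0.01 -0.81 -1.32]
cap dv 6.50 du 1.00 q 0.93 edge med 255.20 [251.5 253.7 254.4 255.2 255.6 256.  256.  255.9 255.8 255.6 255.2 254.6
 253.8   nan]
```

Call:
arm_command([
  [[0, 0, -5], [0, 0, 0], 0.6],
  [[0, 0, -10], [0, 0, 0], 0.6],
  [[0, 0, -10], [0, 0, 0], 0.6],
  [[0, 0, -10], [0, 0, 0], 0.6],
  [[0, 0, -10], [0, 0, 0], 0.6],
])

```text
clock: 12.1
position: [564.6, 105.8, 46.0]
ee_rot: [-0.194, 0.68, 0.191, 0.68]
contact_force: [1.9, 0.1, -2.6]
gripper_width: 53.7
```

```bash
python3 - <<'E'
from h import *
tool(); im,_=grab("scene","s9"); report(im); print(im[248:264,250:266,2])
E
```

```text
t 12.1 pos [564.6 105.8  46. ] yaw_y 121.64 toolx [ 0.002 -0.005 -1.   ] F [ 1.9  0.1 -2.6] M [-0.13 -0.47 -0.08] w 53.7 j [ 0.47  0.45 -0.31  0.01 -0.82 -1.49]
cap dv 6.88 du 1.12 q 0.92 edge med 255.84 [252.2 254.  255.1 255.6 256.1 256.3 256.4 256.3 256.3 256.3 255.8 255.1
 254.2   nan]
[[ 93  60  36  68  89  95 120 125 126 129 131 135 139 144 151 165]
 [ 78  44  16  34  54  84 118 124 122 123 124 123 124 127 128 138]
 [ 80  35  20  25  32  82 116 122 124 122 120 123 120 124 126 122]
 [ 79  35  18  23  19  48  83  83  82  92  98 131 123 121 123 124]
 [ 87  39   5  19  14  22  38  39  34  44  43  74  73  91  99 130]
 [108  46  20  19  19  23  23  17  13  13  24  16  24  41  52  92]
 [155  88  35  14  18  15  15  22  18  15  19   9  26  28  76  88]
 [164 152  79  25  25  16  17  15  20  15   9   9  43  76  90  89]
 [167 167 148 115  56  26  23  21  21  19  30  46  78  91  93  90]
 [164 160 160 156 146 146 101  68 104  90  81  80  89  93  93  92]
 [165 161 164 158 163 162 152 149 156 151 150 152 150 106  96  89]
 [160 163 159 161 163 163 165 163 162 166 166 166 169 147 138  98]
 [132 148 148 161 162 164 164 169 166 172 168 157 156 145 159 162]
 [136 132 135 136 146 145 148 151 152 157 155 146 155 169 174 180]
 [164 160 157 145 137 137 139 144 149 156 172 178 175 179 180 177]
 [172 173 172 166 160 164 156 165 172 176 183 183 181 178 180 181]]
```

```bash
cat >> h.py <<'E'
def gap(im,cols=range(256,261)):
    r=im[...,2].astype(float); U=[];L=[]
    for c in cols:
        col=r[:,c]; dk=240+np.argmin(cv2.blur(r[:,c:c+1],(1,3))[240:262,0]); 
        v=dk
        while col[v-1]<65: v-=1
        U.append(v-(65-col[v])/(col[v-1]-col[v])); v=dk
        while col[v+1]<55: v+=1
        L.append(v+(55-col[v])/(col[v+1]-col[v]))
    U,L=np.array(U),np.array(L); return U.mean(),L.mean(),(L-U).mean()
E
python3 - <<'E'
from h import *
ref=cv2.imread('pics/s4.png')
for t,y in zip(('scene0','s3','s4','s5','s6','s7','s8','s9'),(0,0,0,40.3,80.6,110.7,120.5,130.5)):
    im=cv2.imread(f'pics/{t}.png'); mm=np.radians(y)*12
    print(t,round(mm,2),'cap %.2f'%cap(im,ref)[0],'U %.2f L %.2f D %.2f'%gap(im),'pred foot L %.2f'%(proj("scene",P(0,-270,150-mm))[1]))
E
```

```text
scene0 0.0 cap 0.00 U 244.82 L 250.07 D 5.24 pred foot L 245.03
s3 0.0 cap 0.00 U 244.86 L 250.02 D 5.16 pred foot L 245.03
s4 0.0 cap 0.00 U 244.89 L 250.02 D 5.13 pred foot L 245.03
s5 8.44 cap 2.12 U 247.00 L 252.16 D 5.15 pred foot L 247.05
s6 16.88 cap 4.25 U 248.96 L 254.23 D 5.27 pred foot L 249.04
s7 23.18 cap 5.88 U 250.47 L 255.63 D 5.17 pred foot L 250.52
s8 25.24 cap 6.50 U 250.96 L 256.09 D 5.13 pred foot L 251.00
s9 27.33 cap 6.88 U 251.47 L 256.51 D 5.04 pred foot L 251.49
```

D, the visible foot band, is still about free, at 5.04 against 5.17. Continue in small steps.

Call:
arm_command([
  [[0, 0, -4], [0, 0, 0], 0.6],
  [[0, 0, -7], [0, 0, 0], 0.6],
  [[0, 0, -7], [0, 0, 0], 0.6],
  [[0, 0, -7], [0, 0, 0], 0.6],
  [[0, 0, -7], [0, 0, 0], 0.6],
])

```text
clock: 12.65
position: [564.6, 105.7, 46.0]
ee_rot: [-0.153, 0.691, 0.149, 0.691]
contact_force: [1.8, -1.1, -1.2]
gripper_width: 53.7
```

```bash
cat >> h.py <<'E'
def step(tag):
    s,R,y=tool(); ims=[grab("scene",tag+k)[0] for k in 'ab']; ref=cv2.imread('pics/s4.png')
    turn=(TH0-y)%360; mm=np.radians(turn)*12
    g=np.mean([gap(i) for i in ims],0); pl=proj("scene",P(0,-270,150-mm))[1]
    print('turn',round(turn,1),'mm',round(mm,2),'cap %.2f'%np.mean([cap(i,ref)[0] for i in ims]),'U %.2f L %.2f D %.2f'%tuple(g),'U-pred %.2f L-pred %.2f'%(g[0]-pl,g[1]-pl))
E
python3 -c "
from h import *
step('s10')"
```

```text
t 12.65 pos [564.6 105.7  46. ] yaw_y 114.68 toolx [ 0.001 -0.005 -1.   ] F [ 1.8 -1.1 -1.2] M [-0.26 -0.58 -0.14] w 53.7 j [ 0.47  0.45 -0.31  0.01 -0.82 -1.61]
turn 137.4 mm 28.78 cap 7.25 U 251.82 L 256.74 D 4.92 U-pred -0.01 L-pred 4.92
```

Call:
arm_command([
  [[0, 0, -4], [0, 0, 0], 0.6],
  [[0, 0, -7], [0, 0, 0], 0.6],
  [[0, 0, -7], [0, 0, 0], 0.6],
  [[0, 0, -7], [0, 0, 0], 0.6],
  [[0, 0, -7], [0, 0, 0], 0.6],
])

```text
clock: 13.25
position: [564.6, 105.6, 45.9]
ee_rot: [-0.111, 0.699, 0.107, 0.699]
contact_force: [2.4, -2.8, -0.8]
gripper_width: 53.8
```

```bash
python3 -c "
from h import *
step('s11')"
```

```text
t 13.25 pos [564.6 105.6  45.9] yaw_y 107.71 toolx [ 0.001 -0.005 -1.   ] F [ 2.4 -2.8 -0.8] M [-0.38 -0.69 -0.21] w 53.8 j [ 0.47  0.45 -0.31  0.01 -0.82 -1.74]
turn 144.4 mm 30.24 cap 7.75 U 252.16 L 257.11 D 4.95 U-pred -0.00 L-pred 4.94
```

The foot is still moving with the arm: L went +0.37 against 0.34 predicted. No contact yet.

Call:
arm_command([
  [[0, 0, -4], [0, 0, 0], 0.6],
  [[0, 0, -7], [0, 0, 0], 0.6],
  [[0, 0, -7], [0, 0, 0], 0.6],
  [[0, 0, -7], [0, 0, 0], 0.6],
  [[0, 0, -7], [0, 0, 0], 0.6],
])

```text
clock: 13.85
position: [564.6, 105.5, 46.0]
ee_rot: [-0.068, 0.704, 0.064, 0.704]
contact_force: [3.0, -2.9, 0.4]
gripper_width: 54.1
```

```bash
python3 -c "
from h import *
step('s12')"
```

```text
t 13.85 pos [564.6 105.5  46. ] yaw_y 100.75 toolx [-0.    -0.005 -1.   ] F [ 3.  -2.9  0.4] M [-0.47 -0.67 -0.11] w 54.1 j [ 0.47  0.45 -0.31  0.01 -0.82 -1.86]
turn 151.4 mm 31.7 cap 8.00 U 252.33 L 257.18 D 4.85 U-pred -0.17 L-pred 4.68
```

Call:
arm_command([
  [[0, 0, -4], [0, 0, 0], 0.6],
  [[0, 0, -7], [0, 0, 0], 0.6],
  [[0, 0, -7], [0, 0, 0], 0.6],
  [[0, 0, -7], [0, 0, 0], 0.6],
  [[0, 0, -7], [0, 0, 0], 0.6],
])

```text
clock: 14.45
position: [564.6, 105.4, 46.0]
ee_rot: [-0.025, 0.707, 0.021, 0.706]
contact_force: [2.2, -3.8, -0.4]
gripper_width: 54.1
```

```bash
python3 -c "
from h import *
step('s13')
a=[cv2.imread(f'pics/{t}.png')[225:275,235:280] for t in ('s4','s10a','s13a')]
cv2.imwrite('pics/c9.png',cv2.resize(np.hstack(a),None,fx=5.9,fy=8,interpolation=cv2.INTER_CUBIC))"
```

```text
t 14.45 pos [564.6 105.4  46. ] yaw_y 93.78 toolx [-0.001 -0.005 -1.   ] F [ 2.2 -3.8 -0.4] M [-0.64 -0.72 -0.09] w 54.1 j [ 0.47  0.45 -0.31  0.01 -0.82 -1.98]
turn 158.3 mm 33.16 cap 8.38 U 252.60 L 257.20 D 4.60 U-pred -0.24 L-pred 4.36
```

View pics/c9.png

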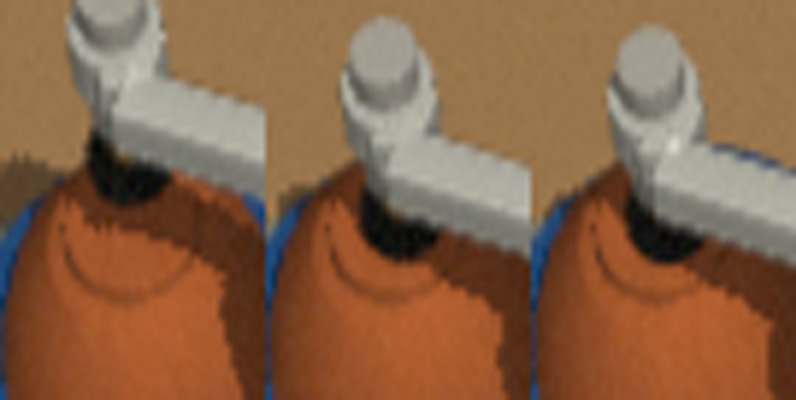

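Left to right: free at the start, just before contact, and now. The foot's lower edge stopped at 257.2 while the arm kept coming down, so contact was at about 30.6 mm of travel. The plunger is now in about 1.5–2.6 mm, under the 4 mm limit. Release, lift above the outer knob, and turn back 90° for the inner knob.

Call:
arm_command([
  [[0, 0, 0], [0, 0, 0], 0.3],
  [[0, 0, 0], [0, 0, 0], 0.1],
  [[0, 0, 0], [0, 0, 0], 0.1],
  [[0, 0, 0], [0, 0, 8], 0.1],
  [[0, 0, 0], [0, 0, 18], 0.1],
])

```text
clock: 15.05
position: [564.3, 105.5, 64.4]
ee_rot: [-0.025, 0.707, 0.021, 0.706]
contact_force: [-0.1, 0.1, -0.3]
gripper_width: 76.7
```

```bash
python3 -c "
from h import *
step('s14')"
```

```text
t 15.05 pos [564.3 105.5  64.4] yaw_y 93.8 toolx [-0.001 -0.006 -1.   ] F [-0.1  0.1 -0.3] M [ 0.02 -0.   -0.05] w 76.7 j [ 0.47  0.42 -0.29  0.01 -0.86 -1.98]
turn 158.3 mm 33.16 cap 8.38 U 252.59 L 257.20 D 4.61 U-pred -0.25 L-pred 4.36
```

Call:
arm_command([
  [[0, 0, 8], [0, 0, 8], 0.2],
  [[0, 0, 16], [0, 0, 9], 0.3],
  [[0, 0, 24], [0, 0, 9], 0.3],
  [[0, 0, 32], [0, 0, 9], 0.3],
  [[0, 0, 40], [0, 0, 9], 0.3],
])

```text
clock: 15.65
position: [566.1, 106.2, 75.6]
ee_rot: [-0.267, 0.654, 0.265, 0.657]
contact_force: [-0.2, -0.1, 0.5]
gripper_width: 60.0
```

Call:
arm_command([
  [[0, 0, 8], [0, 0, 0], 0.3],
  [[0, 0, 16], [0, 0, 0], 0.3],
  [[0, 0, 24], [0, 0, 0], 0.3],
  [[0, 0, 32], [0, 0, 0], 0.3],
  [[0, 0, 40], [0, 0, 0], 0.3],
])

```text
clock: 16.15
position: [566.2, 106.2, 76.0]
ee_rot: [-0.476, 0.521, 0.475, 0.526]
contact_force: [0.2, 0.2, 0.3]
gripper_width: 59.9
```

```bash
python3 -c "
from h import *
go([564,105.5,72])"
```

```text
t 16.15 pos [566.2 106.2  76. ] yaw_y 174.47 toolx [ 0.005  0.004 -1.   ] F [0.2 0.2 0.3] M [-0.02  0.04  0.05] w 59.9 j [ 0.47  0.41 -0.28 -0.   -0.88 -0.56]
shift [-2.2 -0.7 -4. ] tilt fix deg [-0.2   0.28  0.  ] turn z None
```

Call:
arm_command([
  [[0, 0, 0], [-2, -0.7, -2], 0.4],
  [[0, 0, 0], [-2, -0.7, -3], 0.6],
  [[0, 0, 0], [-2, -0.7, -3], 0.9],
  [[0, 0, 0], [-2, -0.7, -3], 0.9],
  [[0, 0, 0], [-2, -0.7, -3], 0.9],
])

```text
clock: 16.65
position: [564.0, 105.4, 73.1]
ee_rot: [-0.475, 0.522, 0.475, 0.526]
contact_force: [-0.4, -0.9, 2.2]
gripper_width: 28.0
```

```bash
python3 -c "
from h import *
step('s15')"
```

```text
t 16.65 pos [564.  105.4  73.1] yaw_y 174.41 toolx [ 0.004  0.003 -1.   ] F [-0.4 -0.9  2.2] M [-0.12  0.32 -0.04] w 28.0 j [ 0.47  0.41 -0.28 -0.   -0.87 -0.56]
turn 77.7 mm 16.27 cap 8.38 U 252.59 L 257.20 D 4.61 U-pred 3.69 L-pred 8.30
```

Gripped at 28 mm, which is the inner knob. Turn 40°, then check.

Call:
arm_command([
  [[0, 0, -8], [0, 0, 0], 0.9],
  [[0, 0, -16], [0, 0, 0], 0.9],
  [[0, 0, -24], [0, 0, 0], 0.9],
  [[0, 0, -32], [0, 0, 0], 0.9],
  [[0, 0, -40], [0, 0, 0], 0.9],
])

```text
clock: 17.25
position: [563.8, 105.3, 73.1]
ee_rot: [-0.267, 0.654, 0.265, 0.657]
contact_force: [-1.4, -0.7, 1.6]
gripper_width: 27.9
```

```bash
python3 -c "
from h import *
step('s16')"
```

```text
t 17.25 pos [563.8 105.3  73.1] yaw_y 134.14 toolx [ 0.005 -0.001 -1.   ] F [-1.4 -0.7  1.6] M [-0.1   0.33  0.2 ] w 27.9 j [ 0.47  0.41 -0.29  0.   -0.87 -1.27]
turn 118.0 mm 24.7 cap 8.50 U 252.58 L 256.56 D 3.98 U-pred 1.71 L-pred 5.68
```

Call:
arm_command([
  [[0, 0, -8], [0, 0, 0], 0.9],
  [[0, 0, -16], [0, 0, 0], 0.9],
  [[0, 0, -24], [0, 0, 0], 0.9],
  [[0, 0, -30], [0, 0, 0], 0.9],
  [[0, 0, -30], [0, 0, 0], 0.9],
])

```text
clock: 17.85
position: [563.7, 105.3, 73.1]
ee_rot: [-0.091, 0.7, 0.088, 0.703]
contact_force: [-1.8, 0.3, 2.4]
gripper_width: 27.9
```

```bash
python3 -c "
from h import *
step('s17')
b=lambda z:proj('scene',P(17,-259,z))[1]
print((b(124)-b(134))/10*-1, 'px/mm near rim')"
```

```text
t 17.85 pos [563.7 105.3  73.1] yaw_y 104.58 toolx [ 0.004 -0.003 -1.   ] F [-1.8  0.3  2.4] M [-0.05  0.38 -0.07] w 27.9 j [ 0.47  0.41 -0.29  0.01 -0.87 -1.79]
turn 147.5 mm 30.9 cap 8.50 U 252.61 L 256.21 D 3.61 U-pred 0.29 L-pred 3.90
-0.23332028637686336 px/mm near rim
```

Turned 1.22 rad, which is 4.27 mm by the gearing, and the foot's edge rose 4.25 mm. The starting compression needs to be pinned down better (1.5 vs 2.5 mm), so I'll track the arm's true travel with subpixel registration on the saved pictures.

```bash
cat > ecc.py <<'E'
from h import *
ref=cv2.imread('pics/s10a.png')
def sh(im,box):
    x0,x1,y0,y1=box; T=cv2.cvtColor(ref[y0:y1,x0:x1],cv2.COLOR_BGR2GRAY); I=cv2.cvtColor(im,cv2.COLOR_BGR2GRAY)
    best=None
    for dy in (-8,-6,-4,-2,0,2):
        M=np.array([[1,0,x0],[0,1,y0+dy]],np.float32)
        try: c,M=cv2.findTransformECC(T,I,M,cv2.MOTION_TRANSLATION,(3,200,1e-5),None,3)
        except cv2.error: continue
        if best is None or c>best[0]: best=(c,M[1,2]-y0)
    return best
seq=[('s4',0),('s5',40.26),('s6',80.64),('s7',110.74),('s8',120.53),('s9',130.46),('s10a',137.42),('s10b',137.42),('s11a',144.39),('s11b',144.39),('s12a',151.35),('s12b',151.35),('s13a',158.32),('s13b',158.32),('s15a',158.32),('s16a',158.32),('s17a',158.32)]
for t,y in seq:
    im=cv2.imread(f'pics/{t}.png'); mm=np.radians(y)*12; f=lambda p:proj("scene",p)[1]
    z=lambda p:f(P(*p)-[0,0,mm])-f(P(*p)-[0,0,28.78])
    a=sh(im,(245,268,222,246)); b=sh(im,(262,282,236,252))
    print(t,round(mm,2),'cap %.2f (pred %.2f)'%(a[1],z((0,-270,265))),'arm %.2f (pred %.2f)'%(b[1],z((20,-230,235))),'U %.2f L %.2f'%gap(im)[:2])
E
python3 ecc.py
```

```text
s4 0.0 cap -7.43 (pred -7.78) arm -7.50 (pred -7.47) U 244.89 L 250.02
s5 8.43 cap -5.24 (pred -5.47) arm -5.24 (pred -5.26) U 247.00 L 252.16
s6 16.89 cap -3.02 (pred -3.18) arm -2.97 (pred -3.06) U 248.96 L 254.23
s7 23.19 cap -1.37 (pred -1.49) arm -1.44 (pred -1.43) U 250.47 L 255.63
s8 25.24 cap -0.85 (pred -0.94) arm -0.94 (pred -0.90) U 250.96 L 256.09
s9 27.32 cap -0.45 (pred -0.39) arm -0.43 (pred -0.37) U 251.47 L 256.51
s10a 28.78 cap -0.05 (pred 0.00) arm -0.09 (pred 0.00) U 251.83 L 256.74
s10b 28.78 cap -0.05 (pred 0.00) arm -0.09 (pred 0.00) U 251.81 L 256.74
s11a 30.24 cap 0.23 (pred 0.39) arm 0.30 (pred 0.37) U 252.15 L 257.11
s11b 30.24 cap 0.27 (pred 0.39) arm 0.32 (pred 0.37) U 252.17 L 257.10
s12a 31.7 cap 0.57 (pred 0.77) arm 0.72 (pred 0.74) U 252.35 L 257.19
s12b 31.7 cap 0.56 (pred 0.77) arm 0.69 (pred 0.74) U 252.32 L 257.17
s13a 33.16 cap 0.97 (pred 1.16) arm 1.20 (pred 1.11) U 252.59 L 257.19
s13b 33.16 cap 0.95 (pred 1.16) arm 1.19 (pred 1.11) U 252.60 L 257.21
s15a 33.16 cap 0.96 (pred 1.16) arm 1.21 (pred 1.11) U 252.60 L 257.19
s16a 33.16 cap 0.99 (pred 1.16) arm 1.34 (pred 1.11) U 252.59 L 256.55
s17a 33.16 cap 0.89 (pred 1.16) arm 1.41 (pred 1.11) U 252.62 L 256.22
```

The arm followed the knob (cap +0.71 px, arm patch +0.89 px, predicted about 0.75). So the starting compression was about 2.5 mm, it is now about 6.8 mm, and 1.2 mm more is about 20°.

Call:
arm_command([
  [[0, 0, -7], [0, 0, 0], 0.9],
  [[0, 0, -14], [0, 0, 0], 0.9],
  [[0, 0, -20], [0, 0, 0], 0.9],
  [[0, 0, -20], [0, 0, 0], 0.9],
  [[0, 0, -20], [0, 0, 0], 0.9],
])

```text
clock: 18.45
position: [563.6, 105.4, 73.1]
ee_rot: [0.031, 0.705, -0.033, 0.707]
contact_force: [-2.1, -0.2, 1.5]
gripper_width: 27.9
```

```bash
python3 -c "
from h import *
step('s18')"
```

```text
t 18.45 pos [563.6 105.4  73.1] yaw_y 84.82 toolx [ 0.003 -0.004 -1.   ] F [-2.1 -0.2  1.5] M [0.05 0.5  0.01] w 27.9 j [ 0.47  0.41 -0.28  0.01 -0.87 -2.14]
turn 167.3 mm 35.03 cap 8.50 U 252.58 L 256.04 D 3.46 U-pred -0.69 L-pred 2.77
```

Call:
arm_command([
  [[0, 0, 0], [0, 0, 0], 0.6],
  [[0, 0, 0], [0, 0, 0], 0.3],
  [[0, 0, 0], [0, 0, 0], 0.3],
  [[0, 0, 0], [0, 0, 10], 0.3],
  [[0, 0, 0], [0, 0, 30], 0.3],
])

```text
clock: 19.05
position: [562.7, 104.9, 102.4]
ee_rot: [0.03, 0.706, -0.034, 0.706]
contact_force: [0.1, 0.2, 0.3]
gripper_width: 59.7
```

Call:
arm_command([
  [[0, 0, 0], [-5, 0, 25], 0.3],
  [[0, 0, 0], [-20, 0, 50], 0.3],
  [[0, 0, 0], [-50, 0, 75], 0.3],
  [[0, 0, 0], [-80, 0, 95], 0.3],
  [[0, 0, 0], [-90, 0, 100], 0.3],
])

```text
clock: 19.55
position: [472.1, 105.2, 206.0]
ee_rot: [0.031, 0.705, -0.033, 0.708]
contact_force: [0.8, 0.4, 1.4]
gripper_width: 59.6
```

```bash
python3 - <<'E'
from h import *
step('s19')
im,d=grab("top","t9")
hsv=cv2.cvtColor(im,cv2.COLOR_BGR2HSV); ora=(hsv[...,0]<15)&(hsv[...,1]>110)&(hsv[...,2]>60)&(u_>350)&(u_<440)&(v_>140)&(v_<280)
c=max(cv2.findContours(ora.astype('uint8'),0,1)[0],key=cv2.contourArea); print('bowl',cv2.fitEllipse(cv2.convexHull(c)))
s=cv2.imread('pics/s19b.png'); cv2.imwrite('pics/c10.png',cv2.resize(s[180:360,180:420],None,fx=3.3,fy=3.3,interpolation=cv2.INTER_CUBIC))
E
```

```text
t 19.55 pos [472.1 105.2 206. ] yaw_y 84.85 toolx [ 0.005 -0.003 -1.   ] F [0.8 0.4 1.4] M [ 0.04 -0.07  0.03] w 59.6 j [ 0.56  0.13 -0.31  0.01 -1.13 -2.22]
turn 167.3 mm 35.03 cap 8.50 U 252.58 L 256.06 D 3.48 U-pred -0.69 L-pred 2.79
bowl ((386.4938659667969, 211.53948974609375), (47.86008834838867, 48.59073257446289), 168.4557342529297)
```

View pics/c10.png

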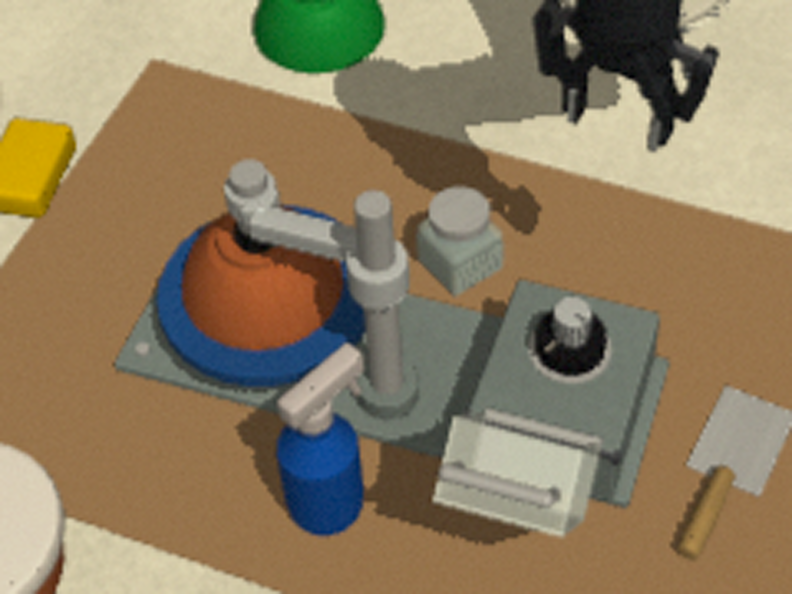

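The cover is open, the gripper is clear and the bystanders are in place. The bowl's ellipse centre in the top view barely moved (386.1,211.7 → 386.5,211.5, which fits the lift). One cross-check: how much the wheel and bowl have risen, from saved pictures.

```bash
python3 - <<'E'
from h import *
ref=cv2.imread('pics/s15a.png')
def sh(im,b):
    x0,x1,y0,y1=b; g=lambda a:cv2.cvtColor(a,cv2.COLOR_BGR2GRAY)
    c,M=cv2.findTransformECC(g(ref[y0:y1,x0:x1]),g(im),np.array([[1,0,x0],[0,1,y0]],np.float32),cv2.MOTION_TRANSLATION,(3,200,1e-5),None,3); return round(c,3),round(float(M[1,2]-y0),2)
for t,y in(('s15b',0),('s16a',40.27),('s17a',69.83),('s18a',89.59),('s19a',89.59),('s19b',89.59)):
    im=cv2.imread(f'pics/{t}.png'); h=np.radians(y)*3.5
    z=lambda p:round(float(proj("scene",P(*p)+[0,0,h])[1]-proj("scene",P(*p))[1]),2)
    print(t,round(h,2),'wheel front',sh(im,(235,262,286,302)),z((80,-270,54)),'bowl front',sh(im,(236,262,268,292)),z((60,-270,70)),'left rim',sh(im,(224,240,252,285)),z((0,-340,54)))
E
```

```text
s15b 0.0 wheel front (0.995, -0.04) 0.0 bowl front (0.998, -0.07) 0.0 left rim (0.999, -0.05) 0.0
s16a 2.46 wheel front (0.993, -0.44) -0.52 bowl front (0.998, -0.82) -0.53 left rim (0.996, -0.36) -0.53
s17a 4.27 wheel front (0.99, -0.6) -0.9 bowl front (0.998, -1.04) -0.92 left rim (0.995, -0.54) -0.92
s18a 5.47 wheel front (0.987, -0.82) -1.16 bowl front (0.997, -1.35) -1.19 left rim (0.996, -0.74) -1.19
s19a 5.47 wheel front (0.986, -0.85) -1.16 bowl front (0.997, -1.3) -1.19 left rim (0.996, -0.76) -1.19
s19b 5.47 wheel front (0.986, -0.85) -1.16 bowl front (0.997, -1.38) -1.19 left rim (0.996, -0.78) -1.19
```

The last step shows the full predicted rise (0.22–0.31 px against 0.27), so there was no slip. Handing in.

```bash
python3 -c "
from h import *
print(arm.job_done())"
```

```text
the job is handed in; nothing more can be done
None
```

The bowl is clamped and the job is handed in after about 20 s of the 72 s; it gave no verdict. My best estimate is that the plunger is about 8 mm in.

**What was done**
- **Cover:** I swung it past its balance point by the handle and let go. It lies open on its stop.
- **Coarse knob:** I turned it 2.76 rad in one grasp, until the foot touched and the plunger was in about 2.5 mm (estimates 1.5–2.6, limit 4).
- **Fine knob:** I turned it 1.56 rad, which raises the wheel 5.5 mm.
- **Release:** I let go and backed the arm off.

**Last checks**
- **Plunger:** knob gearing gives about 8.0 mm and the foot's edge in the camera about 7.4 mm. At 4 mm per pixel, that gap is close to the limit of what I can measure.
- **Bowl:** it stayed centred on the wheel.
- **Other things:** nothing else looked disturbed in the last scene crop. It doesn't show the brush pot, glaze bowl or glaze jar, and I didn't check those separately. The gripper touches nothing.

**What failed or disagreed**
- The first grasp of the handle closed on air, because the fingertips sit about 37–40 mm higher than the reported TCP. I corrected for that using the camera.
- My check of how far the wheel rose did not agree well. The wheel patches showed less than predicted and the bowl patch slightly more, probably because shadows stayed put. The last step's rise did match the prediction.

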